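# Point out the unfinished block and its machine, then call the turner

### The job

Show the turner his next job: point at the one wooden block that still has its spigot, with the fingertips about two centimetres above the spigot for two seconds, and then in the same way at the lathe chuck from just above its middle for two seconds; then press the call button all the way down and let it come back up. Touch neither the blocks nor the machine, disturb nothing else on the bench, and pass high over the other blocks and the tin so that none of them is pointed at.

Things in the scene. Friction and masses are not known exactly. Their poses are not given: they have to be found in the camera images.
- spigot_top (a point): Centre of the top of the spigot of the unfinished block, 76 mm above the table. The block is a squat pale beech barrel (68 mm across, 58 mm high) like the four finished ones, but with a round spigot, 32 mm across and 18 mm high, still standing on the middle of its top. Loose.
- spigot_block: The same unfinished block; origin at the centre of its underside, z up.
- block0: Finished turned block of pale beech like the other three: a squat barrel, 68 mm across, 58 mm high, smooth flat top. Loose, standing upright. Origin at the centre of its underside, z up; yaw means nothing.
- block1: Finished turned block of pale beech like the other three: a squat barrel, 68 mm across, 58 mm high, smooth flat top. Loose, standing upright. Origin at the centre of its underside, z up; yaw means nothing.
- block2: Finished turned block of pale beech like the other three: a squat barrel, 68 mm across, 58 mm high, smooth flat top. Loose, standing upright. Origin at the centre of its underside, z up; yaw means nothing.
- block3: Finished turned block of pale beech like the other three: a squat barrel, 68 mm across, 58 mm high, smooth flat top. Loose, standing upright. Origin at the centre of its underside, z up; yaw means nothing.
- chuck_top (a point): Highest point of the lathe chuck, above the middle of its length, 180 mm above the table. The chuck is a bare steel drum, 100 mm across and 55 mm long, its axis level, at the near end of the belt-driven turning spindle on the robot's right. x points from the chuck along the spindle, away from the robot; z up. Nothing on the machine is more than 212 mm above the table.
- spindle: The turning spindle with chuck, bearings, belt guard and motor on one green base plate, bolted down. Origin on the table under the middle of the chuck; the base plate runs from there to x = +340 mm and from y = -225 to +75 mm; the chuck overhangs it by 40 mm towards -x. The motor lies on the -y side.
- call_top (a point): Centre of the top of the call button, a black round push button 40 mm across, in a light metal collar on a grey box (110 x 90 x 45 mm) fixed to the table on the robot's left. Pressed straight down. It moves down with the button.
- call (a joint): Travel of the call button: 0 m when up, 0.006 m fully down. A spring brings it back up; fully down takes about 4 N.
- wax_tin: Bystander standing among the blocks: closed round metal tin, 68 mm across, 60 mm high. Origin at the centre of its underside.
- offcut: Bystander: tapered round offcut, 60 mm across at the foot, 70 mm high, standing beyond the blocks. Origin at the centre of its underside.
- gouge: Bystander: turning tool with a wooden handle, 260 mm long, lying on the far part of the table.
- brush: Bystander: hand brush, 220 mm long, lying on the far left.
- spanner: Bystander: steel spanner, 180 mm long, lying in front of the blocks, nearer the robot.
- chuck_key: Bystander: T-shaped chuck key, about 100 x 100 mm, lying near the chuck.
- sanding_block: Bystander: cork sanding block, 110 x 65 mm, 37 mm high, lying on the near left.
Mind the look-alikes: they are no part of the job. Of the things that look like the part that bears call_top, the larger one is meant. What is shaped like the spigot_block but black is not meant.

How it is judged:
By the outcome, as a careful person would: the job done as asked, in the order asked, and still so for the second after the job is handed in, with the robot touching nothing.
It also fails if it takes over 62 s, if anything falls off the work surface, if the arm or the gripper's body presses on something with over 40 N, if the wrist force passes 120 N, or if a joint passes its speed limit or range.

### The arm

A 7-joint arm with a two-finger parallel gripper is mounted at the origin on the work surface. World frame = base frame: x ahead of the robot, y to its left, z up, the work surface at z = 0. Lengths are in m, angles in rad, forces in N, time in s.
With the tool pointing down it reaches from about 0.425 to 0.95 m from the base axis. Payload 4.7 kg.
Tool frame: the origin (TCP) lies on the centre line of the jaws, within the pads' length; the fingertips stand robot.nose_length ahead of it and the grasp point (between the pads) lies 8 mm behind it (robot.nose_length is the distance from the TCP to the fingertips, in m); z points along the fingers, y is the line along which they close (so a half turn about z gives the same grasp; the last joint's range is limited). The gripper opens to 85 mm and grips with 20 to 120 N. Pads are 22 mm wide; open, the fingers measure 114 mm over their backs; the gripper's body (76 mm by 85 mm) begins 54 mm behind the grasp point. The pads swing forward as they close: fully open they stand 13 mm farther back than shut.
Start: joints at [-0.029, 0.469, -0.049, 1.532, 0.024, 1.141, -0.082], TCP at [0.675, 0, 0.242] pointing down, gripper open.
Joint ranges: [-2.59, 2.59], [-0.33, 1.99], [-1.39, 1.29], [0.1, 2.45], [-1.04, 4.18], [0.21, 1.99], [-2.66, 2.66]. Speed limits (rad/s): [2.57, 2.57, 3.14, 3.14, 3.14, 3.14, 3.14].

### API

Orientations are given as [roll, pitch, yaw] about the fixed x, y, z axes, in that order (R = Rz(yaw) Ry(pitch) Rx(roll)).
In Python, from plant import robot gives the robot as it stands. Calls block until the motion is done:
- robot.goto(position, orientation): joint-space move of the TCP to a pose.
- robot.move_straight(position, vel=0.15, attitude=None, contact_N=None): straight line of the TCP; attitude=None keeps the orientation; vel is the mean speed in m/s. With contact_N (N) it stops when the force on the tool has changed by that much, and returns True; else False.
- robot.move_joints(angles): joint-space move.
- robot.grip(opening, strength=None): opening from 0.0 (shut) to 1.0 (fully open); strength is the grip in N (None keeps the last); returns when the fingers have stopped.
- robot.sleep(seconds).
- robot.inverse_kinematics(position, orientation): joint angles nearest the present ones, or None.
- robot.sense(): the state.
- robot.grab_frame(name): name is "scene" or "side" or "wrist"; returns a dict with "image" (384x512x3 uint8, red, green, blue), "range_z" (384x512 float32, m along the optical axis (not along the pixel's ray), 0 where there is no reading), "fx", "fy", "cx", "cy" (pixels), "R" (3x3) and "t" (3): a world point X has camera coordinates R X + t. Camera axes: x right, y down, z forward; pixel columns grow to the right and rows downward; lengths in m; the calibration is good to about 2 mm. A picture is of the moment at which its call begins.
A pose or a line that the arm cannot do raises robot.IKError and nothing moves.
- robot.close_job(): hands the job in; it is judged then, once.
The state is a dict: "t": time; "joint_pos": joint angles; "joint_velocities": joint speeds; "effort": joint torques, N m; "tcp_pos": TCP position; "tcp_rot": TCP orientation; "wrist_force": force on the tool from outside, world axes, zero at the start; "torque": the same for the moment, N m; "opening": opening from 0.0 (shut) to 1.0 (fully open); "gripper_force": force on a finger pad.
Only numpy, scipy, OpenCV 4.12 (cv2) and the standard library are available. Lean on these libraries where they do the work, as an engineer would, in place of code of your own. Each camera call takes 0.05 s, during which the arm holds its last target. There are 200 camera calls.

## Working session

There is one attempt and no reset: what is moved stays moved. The work goes in short steps, each a Python script; the robot and the scene stay as the last script left them, time stands still between calls to the robot, and variables do not carry over. Pictures are saved under pics/ and viewed, at most 10 in all, crops included, and the job is handed in when it is done.

```bash
mkdir -p pics
cat > h.py <<'E'
import numpy as np, cv2, pickle
from plant import robot
def snap(n,f):
    d=robot.grab_frame(n); pickle.dump(d,open(f+'.pkl','wb')); cv2.imwrite('pics/'+f+'.png',d['image'][:,:,::-1]); return d
def cloud(d):
    z=d['range_z'].astype(float); v,u=np.mgrid[:z.shape[0],:z.shape[1]]
    P=np.dstack([(u-d['cx'])/d['fx']*z,(v-d['cy'])/d['fy']*z,z])
    W=(P-np.array(d['t']))@np.array(d['R']); W[z<=0]=np.nan; return W
E
python3 - <<'E'
from h import *
a=snap('scene','scene0');b=snap('side','side0')
cv2.imwrite('pics/both.png',cv2.resize(np.vstack([a['image'],b['image']])[:,:,::-1],(512,768))[:, :])
print(robot.nose_length, robot.sense()['tcp_rot'],robot.sense()['t'])
E
```

```text
0.011 [-3.13984121e+00  6.46602712e-05  1.57083537e+00] 0.1
```

View pics/scene0.png

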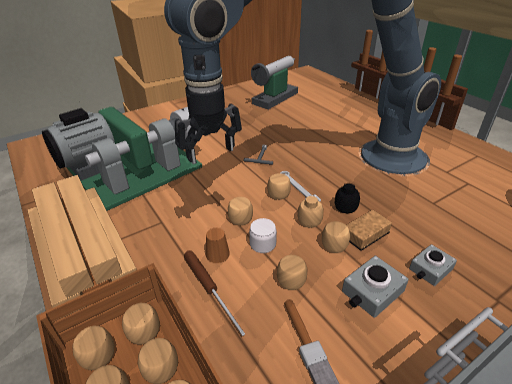

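View pics/side0.png

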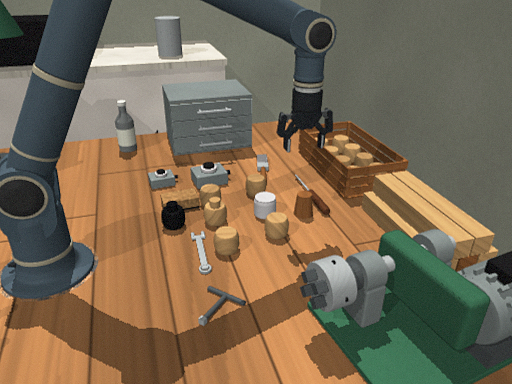

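Scene picture: five pale blocks at (279,186), (240,210), (336,236), (291,272) and (311,210). Only the one at (311,210) has a spigot (side: (215,212)). The similar black object at (347,198) is not meant. There are two buttons, at (377,283) and (434,260), and the larger, (377,283), is meant. The chuck is at side (328,283); the green tool at scene (275,80) is not the machine.

Run:
```python
from h import *
a=pickle.load(open('scene0.pkl','rb'));b=pickle.load(open('side0.pkl','rb'))
A,B=cloud(a),cloud(b)
for n,(u,v) in dict(spig=(311,202),b0=(279,180),b1=(240,204),b2=(336,229),b3=(291,264),tin=(262,226),black=(347,188),call=(377,272),small=(434,254),offc=(217,236),base=(275,72)).items(): print('scene',n,A[v,u].round(3))
for n,(u,v) in dict(spig=(215,202),call=(209,168),chuck=(328,262),chuckm=(328,283)).items(): print('side',n,B[v,u].round(3))
def sel(W,c,r,z0,z1):
    m=(np.hypot(W[...,0]-c[0],W[...,1]-c[1])<r)&(W[...,2]>z0)&(W[...,2]<z1);p=W[m];return len(p),((p.min(0)+p.max(0))/2).round(4),p.mean(0).round(4),(np.ptp(p,0)).round(4)
for W,u,v,uc,vc in ((A,311,202,377,272),(B,215,202,209,168)):
    print('spigtop',sel(W,W[v,u],.04,.070,.082)); print('call',sel(W,W[vc,uc],.026,W[vc,uc][2]-.003,.09))
# chuck: points in side
c=B[262,328]; print('chuckpts',sel(B,c,.12,.172,.186))
W=B[240:320,295:360].reshape(-1,3);W=W[(W[:,2]>.08)&(W[:,2]<.2)]
np.save('ch.npy',W)
for z in (.15,.165,.174,.178): 
    q=W[W[:,2]>z]; print(z,len(q),q.min(0).round(3),q.max(0).round(3))
x=np.vstack([cv2.resize(a['image'][160:320,210:470],(780,480)),]);y=cv2.resize(b['image'][230:330,285:415],(780,600))
cv2.imwrite('pics/c1.png',x[:,:,::-1]);cv2.imwrite('pics/c2.png',y[:,:,::-1])
```

```text
scene spig [0.456 0.102 0.076]
scene b0 [ 0.454 -0.04   0.061]
scene b1 [ 0.599 -0.016  0.056]
scene b2 [0.457 0.199 0.058]
scene b3 [0.614 0.225 0.057]
scene tin [0.601 0.091 0.06 ]
scene black [0.338 0.11  0.076]
scene call [0.484 0.351 0.068]
scene small [0.322 0.378 0.049]
scene offc [0.713 0.068 0.069]
scene base [ 0.073 -0.594  0.131]
side spig [0.444 0.078 0.075]
side call [0.478 0.334 0.06 ]
side chuck [ 0.569 -0.382  0.182]
side chuckm [ 0.553 -0.419  0.165]
spigtop (95, array([0.4468, 0.0925, 0.0745]), array([0.4487, 0.0949, 0.0751]), array([0.0327, 0.0316, 0.0089]))
call (197, array([0.4802, 0.3504, 0.0675]), array([0.4803, 0.3508, 0.0669]), array([0.0387, 0.0377, 0.0042]))
spigtop (65, array([0.4435, 0.0923, 0.074 ]), array([0.4438, 0.0907, 0.0749]), array([0.0292, 0.0306, 0.0077]))
call (74, array([0.4768, 0.3392, 0.063 ]), array([0.476 , 0.3395, 0.0638]), array([0.0467, 0.0377, 0.0129]))
chuckpts (511, array([ 0.576 , -0.3864,  0.1784]), array([ 0.5744, -0.3899,  0.1768]), array([0.0587, 0.0571, 0.0127]))
0.15 1593 [ 0.523 -0.433  0.15 ] [ 0.659 -0.344  0.185]
0.165 781 [ 0.545 -0.423  0.165] [ 0.649 -0.349  0.185]
0.174 433 [ 0.547 -0.411  0.174] [ 0.605 -0.36   0.185]
0.178 195 [ 0.547 -0.403  0.178] [ 0.604 -0.369  0.185]
```

View pics/c1.png

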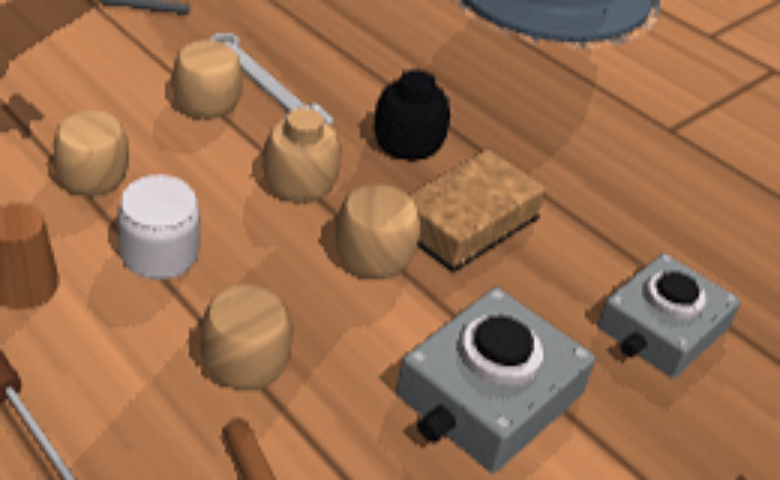

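View pics/c2.png

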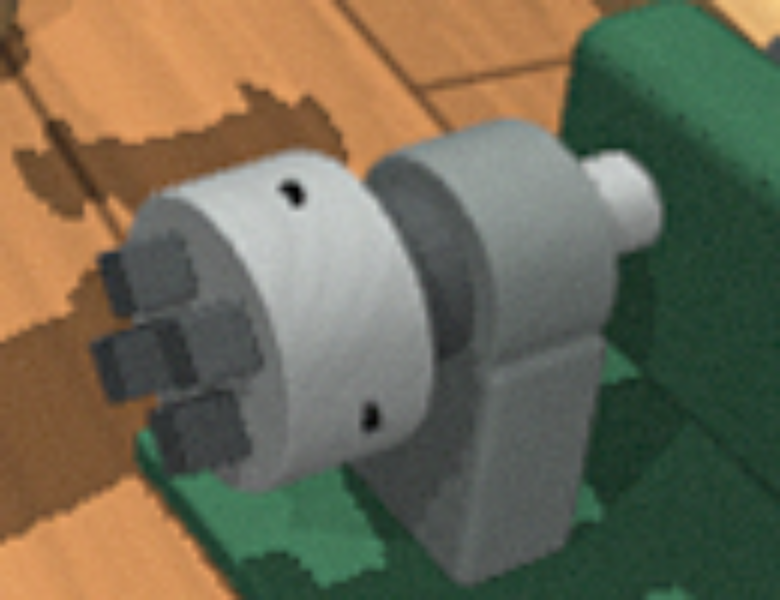

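The crop confirms it: the only pale block with a spigot, the larger button, and the bare chuck drum. Now I'll shut the gripper and look from close by.

Run:
```python
from h import *
from scipy.optimize import least_squares
W=np.load('ch.npy'); W=W[(W[:,0]>.54)&(W[:,0]<.61)&(W[:,2]>.10)]
f=lambda p:np.hypot((W[:,1]-p[0])*np.cos(p[1])-(W[:,0]-.575)*np.sin(p[1]),W[:,2]-.13)-.05
r=least_squares(f,[-.385,0],loss='soft_l1',f_scale=.002); y0,a=r.x
d=abs(f(r.x))<.003; s=(W[d,0]-.575)*np.cos(a)+(W[d,1]-y0)*np.sin(a)
print('axis y at .575',y0,'yaw',a,d.sum(),np.percentile(s,[0,1,5,50,95,99,100]).round(4), np.histogram(s,12))
O=[np.pi,0,np.pi/2]
for p in ([.446,.0925,.33],[.446,.0925,.1],[.575,-.385,.33],[.575,-.385,.21],[.48,.35,.33],[.48,.35,.07]): print(p,robot.inverse_kinematics(p,O))
robot.grip(0.0); print(robot.nose_length,robot.sense()['opening'])
robot.move_straight([.6,0,.33],vel=.2)
robot.goto([.446,.0925,.33],O)
snap('wrist','w1'); print(robot.sense()['t'],robot.sense()['tcp_pos'])
```

```text
axis y at .575 -0.3821241789843394 yaw 0.018891316890925478 1206 [-0.0279 -0.0248 -0.0215  0.0036  0.0282  0.032   0.0337] (array([ 31, 145,  77,  98, 108, 125, 113, 112, 126, 113, 107,  51]), array([-0.02787488, -0.02274277, -0.01761065, -0.01247853, -0.00734642,
       -0.0022143 ,  0.00291782,  0.00804993,  0.01318205,  0.01831417,
        0.02344629,  0.0285784 ,  0.03371052]))
[0.446, 0.0925, 0.33] [-0.17713835  0.03733787 -0.1236046   1.89830032  0.00492606  1.20624311
 -0.30241399]
[0.446, 0.0925, 0.1] [-0.20029623  0.3145747  -0.11437892  2.17109732  0.05772842  0.65865117
 -0.35477938]
[0.575, -0.385, 0.33] [ 0.49619674  0.44291643  0.04957971  1.37454327 -0.02190175  1.32466558
  0.54633626]
[0.575, -0.385, 0.21] [ 0.5026202   0.52008887  0.03915643  1.5271628  -0.02188925  1.09476919
  0.54663551]
[0.48, 0.35, 0.33] [-0.55793105  0.28156502 -0.18255866  1.60833008  0.05306667  1.25655309
 -0.7498672 ]
[0.48, 0.35, 0.07] [-0.58903507  0.54166229 -0.14939645  1.87344889  0.11472219  0.73469625
 -0.80259455]
0.011 0.0002849319742265422
2.3917 [0.44765843 0.09148334 0.3297505 ]
```

View pics/w1.png

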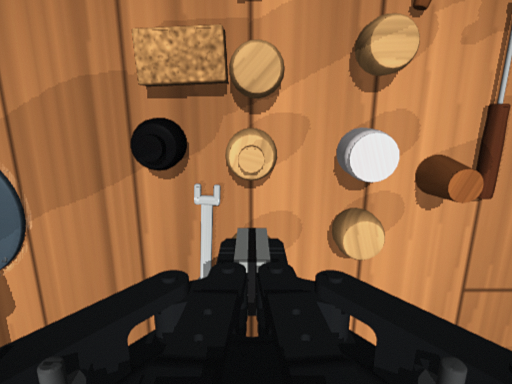

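The wrist view shows the spigot at (251,158) with the spanner, black look-alike and tin around it. I'll measure the spigot centre and fingertips from here.

Run:
```python
from h import *
W=cloud(pickle.load(open('w1.pkl','rb')))
m=np.zeros(W.shape[:2],bool);m[138:178,228:275]=1
p=W[m&(W[...,2]>.070)&(W[...,2]<.085)]; c=(p.min(0)+p.max(0))/2; print(len(p),c,p.mean(0),np.ptp(p,axis=0),np.median(p[:,2]))
t=W[226:270,235:270].reshape(-1,3);t=t[t[:,2]>.25];print('tip',len(t),t.min(0),t[t[:,2]<t[:,2].min()+.006].mean(0),t.max(0))
print(robot.sense()['tcp_pos'])
```

```text
550 [0.44637102 0.09213722 0.07509522] [0.44652069 0.09217875 0.07644233] [0.03014391 0.03082955 0.00949111] 0.07649000156432506
tip 1411 [0.43988655 0.09716315 0.32127652] [0.44742258 0.10160147 0.32497342] [0.45513901 0.10480666 0.36550492]
[0.44765843 0.09148334 0.3297505 ]
```

Run:
```python
from h import *
O=[np.pi,0,np.pi/2]; xy=[.4465,.0922]
robot.move_straight(xy+[.107],vel=.12); robot.sleep(.4)
e=np.array(xy+[.107])-robot.sense()['tcp_pos']; print(e); 
robot.move_straight(list(np.array(xy+[.107])+e),vel=.03); robot.sleep(2.6); print(robot.sense()['tcp_pos'])
robot.move_straight(xy+[.34],vel=.15)
robot.goto([.53,-.385,.34],O)   # camera looks ahead of the fingers
robot.sleep(.3); d=snap('wrist','w2'); print(robot.sense()['t'],robot.sense()['tcp_pos'])
W=cloud(d); q=W[(W[...,2]>.15)&(W[...,2]<.19)&(abs(W[...,0]-.578)<.07)&(abs(W[...,1]+.382)<.06)]
print(len(q),q.min(0),q.max(0)); print(np.histogram(q[:,0],28,(.51,.65)))
```

```text
[-3.28181537e-05  7.55813299e-06 -7.26723854e-05]
[0.44646325 0.09220779 0.10692809]
11.4667 [ 0.53020244 -0.38457055  0.34009918]
8694 [ 0.52498356 -0.43348042  0.15000177] [ 0.64798528 -0.33669515  0.18643729]
(array([  0,   0,   2, 141, 252, 266, 272, 368, 471, 464, 483, 470, 484,
       488, 473, 466, 500, 451, 300, 153, 199, 227, 227, 227, 243, 447,
       412, 208]), array([0.51 , 0.515, 0.52 , 0.525, 0.53 , 0.535, 0.54 , 0.545, 0.55 ,
       0.555, 0.56 , 0.565, 0.57 , 0.575, 0.58 , 0.585, 0.59 , 0.595,
       0.6  , 0.605, 0.61 , 0.615, 0.62 , 0.625, 0.63 , 0.635, 0.64 ,
       0.645, 0.65 ]))
```

View pics/w2.png

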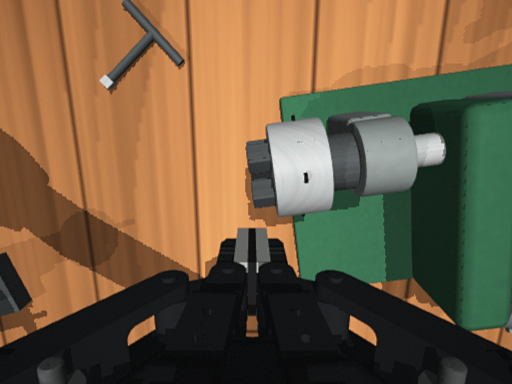

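The wrist view shows the chuck drum at about (300,167), with the spindle turned a few degrees. I'll refit it from here.

Run:
```python
from h import *
from scipy.optimize import least_squares
W=cloud(pickle.load(open('w2.pkl','rb')))[115:220,264:338].reshape(-1,3); W=W[(W[:,2]>.14)&(W[:,2]<.19)]
f=lambda p:np.hypot((W[:,1]-p[0])*np.cos(p[1])-(W[:,0]-.575)*np.sin(p[1]),W[:,2]-p[2])-.05
r=least_squares(f,[-.382,0.05,.13],loss='soft_l1',f_scale=.002); y0,a,h=r.x
d=abs(f(r.x))<.003; s=(W[d,0]-.575)*np.cos(a)+(W[d,1]-y0)*np.sin(a)
e=np.percentile(s,[.5,1,2,50,98,99,99.5]);print(r.x,d.sum(),len(W),e.round(4))
print(np.histogram(s,24))
m=(e[1]+e[5])/2; print('centre',.575+m*np.cos(a),y0+m*np.sin(a))
```

```text
[-0.38594853  0.10464163  0.12973529] 5332 6239 [-0.0246 -0.0241 -0.0234  0.0026  0.0287  0.0296  0.0302]
(array([137, 239, 229, 240, 227, 237, 230, 227, 242, 224, 243, 228, 229,
       205, 247, 228, 238, 227, 243, 238, 235, 232, 218,  89]), array([-0.02544066, -0.02307227, -0.02070389, -0.0183355 , -0.01596711,
       -0.01359873, -0.01123034, -0.00886196, -0.00649357, -0.00412518,
       -0.0017568 ,  0.00061159,  0.00297998,  0.00534836,  0.00771675,
        0.01008514,  0.01245352,  0.01482191,  0.01719029,  0.01955868,
        0.02192707,  0.02429545,  0.02666384,  0.02903223,  0.03140061]))
centre 0.5777520195913449 -0.3856594980028426
```

Run:
```python
from h import *
O=[np.pi,0,np.pi/2]; xy=[.5777,-.3857]
robot.move_straight(xy+[.33],vel=.15); robot.move_straight(xy+[.211],vel=.1); robot.sleep(3.0); print(robot.sense()['tcp_pos'],robot.sense()['t'])
robot.move_straight(xy+[.34],vel=.15)
robot.goto([.47,.30,.34],O); robot.sleep(.3)
d=snap('wrist','w3'); W=cloud(d)
A=d['image'].astype(int).sum(2)
m=(A<150)&(abs(W[...,2]-.068)<.008)&(np.hypot(W[...,0]-.48,W[...,1]-.3505)<.035)
p=W[m]; print(len(p),p.mean(0),(p.min(0)+p.max(0))/2,np.ptp(p,axis=0),np.median(p[:,2]),robot.sense()['t'])
```

```text
[ 0.57770717 -0.38568374  0.21100723] 16.2833
767 [0.48033187 0.35042452 0.06741973] [0.4807312  0.35054976 0.06743358] [0.03656606 0.03678481 0.00478927] 0.06742159289248505 20.1083
```

View pics/w3.png

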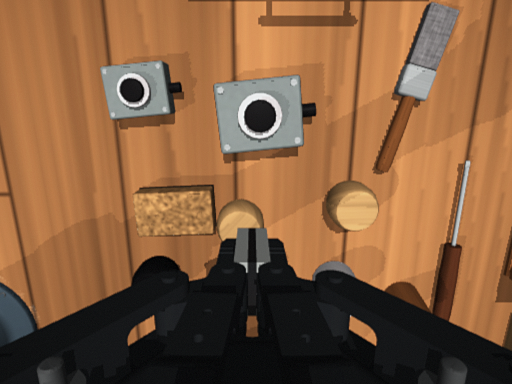

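The larger button is at (260,117), centre (0.4804, 0.3504), top at z = 0.0674, and the blocks are undisturbed. Next I'll press it.

Run:
```python
from h import *
O=[np.pi,0,np.pi/2]; xy=[.4804,.3504]
robot.move_straight(xy+[.34],vel=.15); robot.move_straight(xy+[.095],vel=.15); robot.sleep(.3)
f0=robot.sense()['wrist_force'][2]
for z in np.arange(.081,.0675,-.001):
    robot.move_straight(xy+[z],vel=.02); robot.sleep(.05); s=robot.sense(); f=s['wrist_force'][2]-f0; print(round(s['tcp_pos'][2],4),round(f,2))
    if f>10: break
robot.sleep(.3); print(robot.sense()['tcp_pos'],robot.sense()['wrist_force'][2]-f0)
robot.move_straight(xy+[.34],vel=.12); robot.goto([.47,.30,.34],O); robot.sleep(.3)
W=cloud(snap('wrist','w4')); p=W[np.hypot(W[...,0]-xy[0],W[...,1]-xy[1])<.012]; print(np.median(p[:,2]),robot.sense()['t'])
a=pickle.load(open('scene0.pkl','rb'))['image'];b=snap('scene','scene1')['image']
D=abs(a.astype(int)-b).sum(2)[170:384,180:];print((D>120).sum())
```

```text
0.0811 0.03
0.08 0.04
0.0789 0.84
0.0781 2.71
0.0771 2.66
0.0761 3.14
0.0751 2.68
0.0741 3.29
0.0731 3.16
0.0721 4.68
0.072 10.02
[0.48056183 0.35051487 0.07199594] 10.129372353178683
0.06752556237599239 29.95
2990
```

View pics/scene1.png

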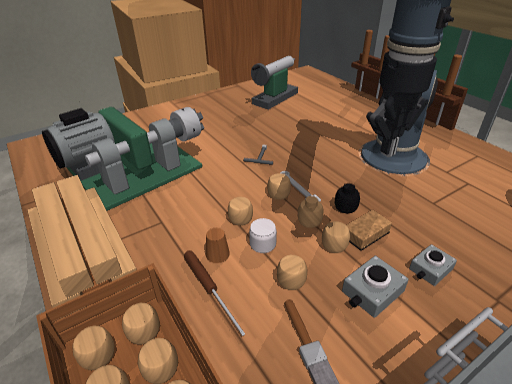

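The button bottomed out (10 N against its stop) and came back up. Everything stands where it was, apart from the arm's shadow, and the robot is clear.

```bash
python3 -c "
from plant import robot
print(robot.close_job())"
```

```text
the job is handed in; nothing more can be done
None
```

The job is handed in after about 30 s: I pointed at the spigot block and then the chuck from 2 cm above for over two seconds each, pressed the larger call button to its stop and saw it come back up; nothing on the bench was disturbed.

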